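# Pin back the belt tensioner of a throwing-wheel drive

## Task

The belt is off the potter's-wheel drive on the bench, ready for a new one. Take the flat-headed steel locking pin out of the wooden tool block and with its shank push the sprung tensioner arm back, away from the big pulley, until the pin is over the lock hole. Holding the arm there, drop the pin fully home and let go, so that the arm stays back, resting on the pin.

Things in the scene. Friction and masses are not known exactly. Their poses are not given: they have to be found in the camera images.
- lock_pin: Steel pin upright in a wooden block (50 high; 3 holes 80 apart, 40 deep, 24 wide). Round shank 18 dia x 75 long, flat head 18 thick (own x) x 34 wide (own y), 75-120 above the foot: grip here. 0.14-0.28 kg. Origin: centre of the foot, 10 above the table at start; z up. Beside it, up to 130 above the table: a steel spindle with a round knob, a wooden tool with a wire loop. All in mm.
- socket (a point): Lock hole, round, 23 wide, 32 deep, 6 mm chamfer round the mouth, in a 60 mm square block on the fixed drive's grey 320 x 280 mm plate. Point: centre of the mouth, on the block's top, 40 above the table. Axes: z up, x to the side of the big 160 mm pulley (centre at x 180, y 65). Nothing on the drive is over 75 high. Pin fully in: foot 32 below this point, head 11 clear above the arm.
- pivot (a point): Vertical pivot axis of the tensioner arm, at the arm's top, 72 mm above the table; at x 0, y -90 mm from the lock hole; axes as the socket's. The arm is a steel bar 24 wide, 52-72 above the table, from here 150 mm out to the axle of a black 70 mm idler wheel under it. Stop: a thin rod on the arm's +x side, 48 from the pivot. Else the +x side is open above 40 mm to the pulley.
- tensioner (a joint): Arm angle, rad. 0: at rest on its stop, pointing from the pivot 0.35 rad clockwise (from above) of the drive's +y, so 31 mm to the +x side of the lock hole. Grows to 0.95 as the arm is pushed to -x, away from the pulley. A spring returns it: 1.2 N at rest, 2 N pushed back (90 mm out). Push on its +x side. Held by the pin in the lock hole it reads about 0.55.
Not all that is in view belongs to the job. What is shaped like the lock_pin but blue is not meant.

How it is judged (in metres and radians):
On the way:
1. the pin has pushed the tensioner back against its spring: more than 0.4 rad with the pin's foot within 60 mm of the lock hole (value of joint tensioner above 0.4 rad and horizontal distance between lock_pin and socket below 0.06 m), for 0.2 s.
At the end, for the whole second after the job is handed in: The locking pin stands in the lock hole (foot within 10 mm of the hole's axis, at least 24 mm below its mouth, leaning less than 17 degrees), at rest, and the tensioner arm stays held back more than 0.35 rad from its stop by it (horizontal distance between lock_pin and socket below 0.01 m and z of lock_pin in the frame of socket below -0.024 m and angle between lock_pin's own z axis and vertical below 0.3 rad and value of joint tensioner above 0.35 rad and linear speed of lock_pin below 0.02 m/s); the robot touches nothing.
It also fails if it takes over 54 s, if anything falls off the work surface, if the arm or the gripper's body presses on something with over 40 N, if the wrist force passes 120 N, or if a joint passes its speed limit or range.

## Robot

A 7-joint arm with a two-finger parallel gripper is mounted at the origin on the work surface. World frame = base frame: x ahead of the robot, y to its left, z up, the work surface at z = 0. Lengths are in mm, angles in rad, forces in N, time in s.
With the tool pointing down it reaches from about 350 to 900 mm from the base axis. Payload 19.9 kg.
Tool frame: the origin (TCP) lies at the very end of the fingers, on their centre line; the grasp point (between the pads) lies 19 mm behind it; z points along the fingers, y is the line along which they close (so a half turn about z gives the same grasp; the last joint's range is limited). The gripper opens to 85 mm and grips with 20 to 120 N. Pads are 22 mm wide; open, the fingers measure 114 mm over their backs; the gripper's body (76 mm by 85 mm) begins 54 mm behind the grasp point. The pads swing forward as they close: fully open they stand 13 mm farther back than shut.
Start: joints at [1.153, 0.417, -0.01, 1.614, 0.005, 1.111, -0.053], TCP at [229.379, -581.366, 231.26] pointing down, gripper open.
Joint ranges: [-2.81, 2.81], [-0.39, 2.02], [-1.27, 1.25], [0.06, 2.57], [-1.19, 4.33], [0.19, 2], [-2.82, 2.82]. Speed limits (rad/s): [1.89, 1.89, 2.39, 2.39, 3.01, 3.01, 3.01].

## Interface

Orientations are given as a unit quaternion [x, y, z, w].
In Python, from plant import sensors, cams, ticket gives the robot as it stands.
- The arm moves only by the shell command python3 -m crank 'ROWS'. ROWS is JSON, a list of rows, each a list of 3 entries, a list of its own where there are three numbers: the shift along the world's x, y, z each as a share of 0.08 m, from -1 to 1, then the turn, a rotation vector about the world's x, y, z each as a share of 2 rad, from -1 to 1, then the closure, from 0 (fully open) to 1 (shut). A call has 1 to 20 rows; each row is the pose to reach, as a shift and turn from the pose commanded when the call began; what a row does not reach only later rows make up. A row lasts 1/8 s, in which the tool goes at most 62.5 mm and 10.7 degrees, less where a joint would pass 70% of its speed; a pose out of reach is approached as far as the arm can. A call with a number of a shift or a turn outside -1 to 1 is refused whole. A call with a gripper value outside its range is refused whole. The fingers move at their own pace and stop on an object; the grip force is fixed at half the most. Time passes only in rows, so rows that repeat a pose let the fingers close. It gives the time, the measured TCP pose, the force, the opening and the grip force at its end, in the units of the state.
- sensors.read_state(): the state, without advancing time (a new reading comes with each control period).
- cams.camera(name): name is "scene" or "side" or "wrist"; returns the picture (384x512x3 uint8, blue, green, red); there is no depth.
- cams.camera_info(name): a dict with "fx", "fy", "cx", "cy" (pixels), "R" (3x3) and "t" (3): a world point X has camera coordinates R X + t. Camera axes: x right, y down, z forward; pixel columns grow to the right and rows downward; lengths in mm; the calibration is good to about 2 mm. A picture is of the moment at which its call begins: read the wrist's pose just before it. camera_info takes no time and is no camera call; for the wrist camera it gives the pose at the moment of the call.
- ticket.close_job(): hands the job in; it is judged then, once.
Trained networks look in the newest picture that a camera, given by its name, has taken for a name from the list of things; names that differ only in an ending like _2 or _b are one class to them, and where a whole thing is asked for, a point or a joint stands for the part that bears it (a point fixed in the world has none). Each returns a list of dicts, best first, with "score" (0 to 1); they miss things now and then, are a little off and sometimes report something else, mostly with a low value. They report only what shows in the picture. A call takes as long as a camera call. They do not tell look-alikes from the thing itself.
- cams.search_frame(camera, query): "box" ([centre column, centre row, width, height] in pixels, round what is visible of it).
- cams.outline_of(camera, query): "mask" (384x512 bool, what is visible of it) and "box" ([centre column, centre row, width, height] in pixels, round what is visible of it).
- cams.spot_point(camera, query): "uv" ([column, row] in pixels: a listed point, or the origin of a listed thing).
The state is a dict: "t": time; "joint_pos": joint angles; "joint_vel": joint speeds; "joint_efforts": joint torques, N m; "tool_pos": TCP position; "ee_rot": TCP orientation; "force": force on the tool from outside, world axes, zero at the start; "ft_torque": the same for the moment, N m; "grip_width": opening from 0.0 (shut) to 1.0 (fully open); "gripper_force": force on a finger pad.
Only numpy, scipy, OpenCV 4.12 (cv2) and the standard library are available. Lean on these libraries where they do the work, as an engineer would, in place of code of your own. Each camera call takes 0.05 s, during which the arm holds its last target. There are 200 camera calls.

## Working session

There is one attempt and no reset: what is moved stays moved. The work goes in short steps, Python scripts to look and compute and a shell command to move; the robot and the scene stay as the last step left them, time stands still between calls to the robot, and variables do not carry over. Pictures are saved under pics/ and viewed, at most 10 in all, crops included, and the job is handed in when it is done.

```bash
ls; mkdir -p pics
cat > h.py <<'E'
import numpy as np,cv2
from plant import sensors,cams,ticket
def ray(info,uv):
    R=np.array(info["R"]);t=np.array(info["t"])
    d=R.T@np.array([(uv[0]-info["cx"])/info["fx"],(uv[1]-info["cy"])/info["fy"],1]);return -R.T@t,d/np.linalg.norm(d)
def onz(info,uv,z):
    o,d=ray(info,uv);return o+d*(z-o[2])/d[2]
def proj(info,X):
    c=np.array(info["R"])@np.array(X)+np.array(info["t"]);return [info["fx"]*c[0]/c[2]+info["cx"],info["fy"]*c[1]/c[2]+info["cy"]]
def tri(rs):
    A=sum(np.eye(3)-np.outer(d,d) for o,d in rs);b=sum((np.eye(3)-np.outer(d,d))@o for o,d in rs);return np.linalg.solve(A,b)
E
python3 - <<'E'
from h import *
np.set_printoptions(precision=1,suppress=True)
ims=[]
for c in ["scene","side"]:
    im=cams.camera(c);cv2.imwrite(f"pics/{c}0.png",im);i=cams.camera_info(c)
    print(c,-np.array(i["R"]).T@np.array(i["t"]))
    for q in ["lock_pin","socket","pivot"]:
        r=cams.spot_point(c,q);print(q,[(np.round(x["uv"]),round(x["score"],2),onz(i,x["uv"],dict(lock_pin=10,socket=40,pivot=72)[q])) for x in r])
print(sensors.read_state())
E
```

```text
pics
scene [ 929.8 -478.3  670.4]
lock_pin [(array([202., 269.]), 0.95, array([ 517.4, -264.4,   10. ])), (array([174., 239.]), 0.58, array([ 414.7, -264.6,   10. ]))]
socket [(array([320., 160.]), 0.83, array([461.8, 140.7,  40. ]))]
pivot [(array([308., 170.]), 0.95, array([492.5,  59.1,  72. ]))]
side [ 49.5 622.9 838.8]
lock_pin [(array([313., 197.]), 0.97, array([ 399.9, -248.4,   10. ])), (array([282., 177.]), 0.57, array([ 508.6, -273.8,   10. ])), (array([199., 286.]), 0.17, array([480.3, 137.6,  10. ]))]
socket [(array([200., 285.]), 0.58, array([464. , 154.5,  40. ]))]
pivot [(array([211., 241.]), 0.71, array([498. ,  65.2,  72. ]))]
{'t': 0.4, 'joint_pos': array([ 1.2,  0.4, -0. ,  1.6,  0. ,  1.1, -0.1]), 'joint_vel': array([ 0., -0.,  0., -0.,  0.,  0.,  0.]), 'joint_efforts': array([ -0. , -86.3,   0.7, -43.5,   0. ,   0. ,  -0. ]), 'tool_pos': array([ 229.4, -581.3,  231.2]), 'ee_rot': array([ 1. ,  0.2, -0. , -0. ]), 'force': array([0.8, 0.3, 0.5]), 'ft_torque': array([-0., -0., -0.]), 'gripper_force': 0.0, 'grip_width': 0.9969491901349967}
```

View pics/scene0.png

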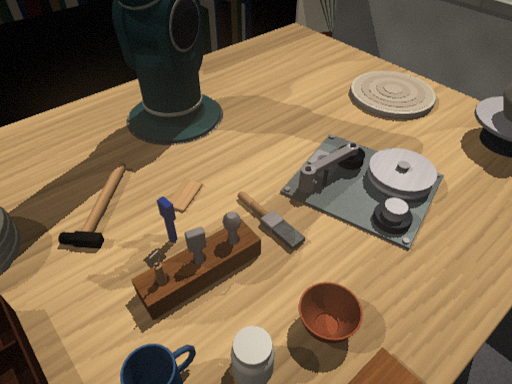

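View pics/side0.png

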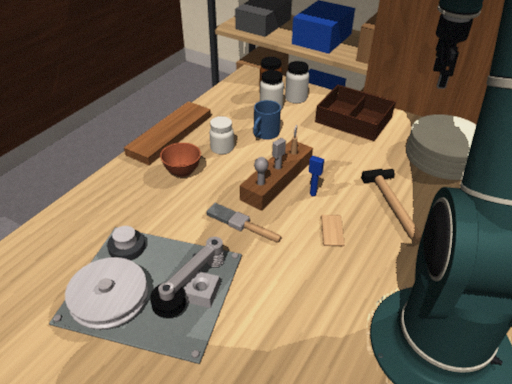

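The scene view shows the block with the wire-loop tool at (156,270), the flat-headed grey pin in the middle at (196,243), and the round-knob spindle at (232,225). A blue look-alike stands at (168,215). In the side view the pin is at (279,152), the spindle at (262,170), the loop at (294,140) and the blue one at (316,175). The drive's hole is at scene (320,160) and side (203,287). I choose the grey flat-headed middle pin and move closer to check it.

```bash
python3 -m crank '[[[0.5,0.5,0.5],[0,0,0],0],[[1,1,0.8],[0,0,0],0],[[1,1,0.8],[0,0,0],0]]' ; python3 -m crank '[[[0.5,0.5,0],[0,0,0],0],[[1,1,0],[0,0,0],0],[[1,1,0],[0,0,0],0]]'; python3 -m crank '[[[0.5,0.5,0],[0,0,0],0],[[1,0.8,0],[0,0,0],0],[[1,0.8,0],[0,0,0],0],[[1,0.8,0],[0,0,0],0]]'
python3 - <<'E'
from h import *
np.set_printoptions(precision=3,suppress=True)
s=sensors.read_state();print(s["tool_pos"],s["ee_rot"],s["t"])
i=cams.camera_info("wrist");im=cams.camera("wrist");cv2.imwrite("pics/w1.png",im)
print(-np.array(i["R"]).T@np.array(i["t"]),np.array(i["R"])[2],i["fx"])
for q in ["lock_pin","socket"]:
    r=cams.spot_point("wrist",q);print(q,[(np.round(x["uv"]),round(x["score"],2),onz(i,x["uv"],10)) for x in r])
    r=cams.search_frame("wrist",q);print(q,[(np.round(x["box"]),round(x["score"],2)) for x in r])
E
```

```text
t: 0.78
tool_pos: [313.3, -499.0, 297.5]
ee_rot: [0.982, 0.19, 0.001, 0.001]
force: [-0.9, -1.4, -0.0]
grip_width: 1.002
gripper_force: 0.0
t: 1.15
tool_pos: [392.4, -418.2, 295.2]
ee_rot: [0.982, 0.19, 0.0, -0.0]
force: [-0.6, 0.2, 0.3]
grip_width: 0.997
gripper_force: 0.0
t: 1.65
tool_pos: [468.6, -358.3, 294.9]
ee_rot: [0.982, 0.186, -0.0, -0.0]
force: [-0.9, -0.7, 0.6]
grip_width: 1.001
gripper_force: 0.0
[ 468.556 -358.292  294.916] [ 0.982  0.186 -0.    -0.   ] 1.65
[ 531.637 -334.717  437.007] [-0.248 -0.098 -0.964] 274.355789632471
lock_pin [(array([182., 172.]), 0.86, array([ 410.143, -259.465,   10.   ])), (array([211., 109.]), 0.78, array([ 516.227, -271.078,   10.   ]))]
lock_pin [(array([196., 103.,  37.,  31.]), 0.83), (array([171., 183.,  38.,  36.]), 0.8)]
socket []
socket [(array([ 8., 40., 16., 80.]), 0.88)]
```

Run:
```python
from h import *
im=cv2.imread("pics/w1.png");cv2.imwrite("pics/w1c.png",cv2.resize(im[40:240,110:310],None,fx=3,fy=3,interpolation=cv2.INTER_CUBIC))
```

```text
(no output)
```

View pics/w1c.png

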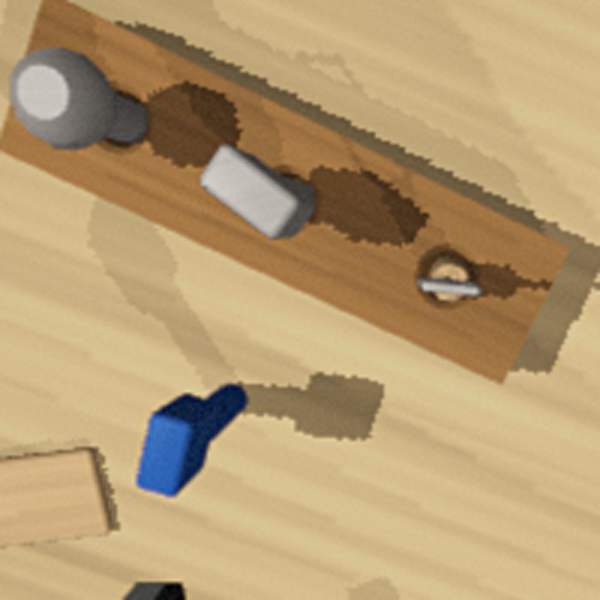

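The close crop confirms the middle piece is a grey flat-headed pin, between the knob and the wire loop. Its head top corners are near crop (225,145), (203,182), (277,238) and (298,200). The blue one is separate.

```bash
cat >> h.py <<'E'
def winfo():
    return cams.camera_info("wrist")
E
python3 - <<'E'
from h import *
from scipy.spatial.transform import Rotation as Ro
np.set_printoptions(precision=3,suppress=True)
i=winfo()
P=[onz(i,(110+c[0]/3,40+c[1]/3),130) for c in [(225,145),(203,182),(277,238),(298,200)]]
P=np.array(P);print(P);print("centre",P.mean(0))
l=(P[2]-P[1]+P[3]-P[0])/2;s=(P[1]-P[0]+P[2]-P[3])/2;print("long",np.linalg.norm(l),np.degrees(np.arctan2(l[1],l[0])),"short",np.linalg.norm(s),np.degrees(np.arctan2(s[1],s[0])))
B=[onz(i,(110+c[0]/3,40+c[1]/3),50) for c in [(2,153),(503,383),(570,245),(45,0)]];b=B[1]-B[0];print("block dir",np.degrees(np.arctan2(b[1],b[0])),B)
# foot tri
sc,sd=cams.camera_info("scene"),cams.camera_info("side")
print("foot tri",tri([ray(sc,(202,269)),ray(i,(211,109)),ray(sd,(282,177))]))
print("socket tri",tri([ray(sc,(320,160)),ray(sd,(200,285))]),"pivot",tri([ray(sc,(308,170)),ray(sd,(211,241))]))
y=Ro.from_quat(sensors.read_state()["ee_rot"]).as_matrix()[:,1];print("tool y deg",np.degrees(np.arctan2(y[1],y[0])))
E
```

```text
[[ 530.687 -256.276  130.   ]
 [ 516.036 -252.741  130.   ]
 [ 507.376 -283.306  130.   ]
 [ 522.574 -286.111  130.   ]]
centre [ 519.168 -269.609  130.   ]
long 31.34306349094387 -105.52050416299377 short 15.257133083884575 168.00851914596532
block dir -93.29589995067047 [array([ 491.122, -144.919,   50.   ]), array([ 476.917, -391.593,   50.   ]), array([ 546.968, -395.42 ,   50.   ]), array([ 557.739, -147.502,   50.   ])]
foot tri [ 513.964 -269.588   11.152]
socket tri [462.339 147.9    35.873] pivot [495.071  62.394  72.828]
tool y deg -68.54935828395213
```

```bash
python3 -m crank '[[[0.63,1,0],[0,0,0.1],0],[[0.63,1,0],[0,0,0.475],0],[[0.63,1,0],[0,0,0.475],0],[[0.63,1,0],[0,0,0.475],0],[[0.63,1,-0.4],[0,0,0.475],0],[[0.63,1,-0.4],[0,0,0.475],0],[[0.63,1,-0.4],[0,0,0.475],0]]' ; python3 -m crank '[[[0,0.11,0],[0,0,0],0],[[0,0.11,0],[0,0,0],0]]'
python3 - <<'E'
from h import *
np.set_printoptions(precision=3,suppress=True)
i=winfo();im=cams.camera("wrist");cv2.imwrite("pics/w2.png",im)
print(sensors.read_state()["joint_pos"])
m=[x for x in cams.outline_of("wrist","lock_pin")]
for x in m:print(np.round(x["box"]),x["score"])
for T in [(519,-270,130),(519,-270,85)]:print(proj(i,T))
E
```

```text
t: 2.78
tool_pos: [519.9, -277.8, 264.2]
ee_rot: [0.79, 0.614, 0.0, 0.0]
force: [-0.6, -0.5, 0.7]
grip_width: 0.999
gripper_force: 0.0
t: 3.02
tool_pos: [520.2, -267.6, 264.1]
ee_rot: [0.788, 0.615, 0.0, 0.0]
force: [0.4, 0.7, 0.5]
grip_width: 0.998
gripper_force: 0.0
[ 0.707  0.338 -0.358  1.67   0.127  1.156  0.071]
[252. 180.  17.  36.] 0.94
[163. 191.  49.  41.] 0.65
[np.float64(253.46625056693918), np.float64(184.50118729139757)]
[np.float64(253.62293864644144), np.float64(175.38716672804034)]
```

View pics/w2.png

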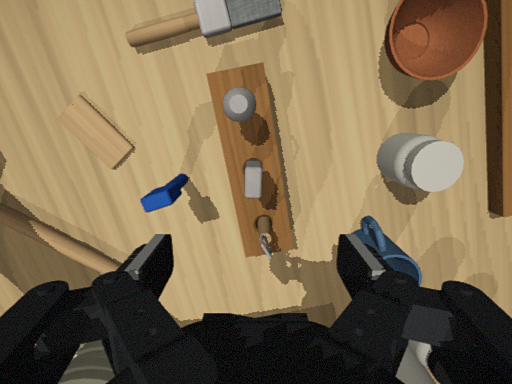

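The wrist view shows the grey head at (253,181), centred between the open fingers with its flats square to the closing line. The knob at (239,104) and loop at (265,240) are clear. I'll descend and grip.

```bash
python3 -m crank '[[[0,0,-0.5],[0,0,0],0],[[0,0,-1],[0,0,0],0],[[0,0,-1],[0,0,0],0]]' ; python3 -m crank '[[[0,0,-0.5],[0,0,0],0],[[0,0,-1],[0,0,0],0],[[0,0,-1],[0,0,0],0]]'; python3 -m crank '[[[0,0,-0.2],[0,0,0],0],[[0,0,-0.2],[0,0,0],0],[[0,0,-0.2],[0,0,0],0.6],[[0,0,-0.2],[0,0,0],1],[[0,0,-0.2],[0,0,0],1],[[0,0,-0.2],[0,0,0],1],[[0,0,-0.2],[0,0,0],1],[[0,0,-0.2],[0,0,0],1],[[0,0,-0.2],[0,0,0],1]]'
```

```text
t: 3.5
tool_pos: [518.5, -268.1, 181.3]
ee_rot: [0.788, 0.615, -0.001, -0.002]
force: [-0.6, 0.1, 1.0]
grip_width: 1.002
gripper_force: 0.0
t: 3.88
tool_pos: [519.3, -268.4, 102.9]
ee_rot: [0.788, 0.615, -0.001, -0.001]
force: [-0.4, -0.4, 1.9]
grip_width: 1.0
gripper_force: 0.0
t: 5.0
tool_pos: [519.8, -268.7, 87.5]
ee_rot: [0.788, 0.615, -0.0, 0.0]
force: [-1.6, 0.0, 6.7]
grip_width: 0.198
gripper_force: 58.3
```

```bash
python3 -m crank '[[[0,0,0.3],[0,0,0],1],[[0,0,1],[0,0,0],1],[[0,0,1],[0,0,0],1]]' ; python3 -m crank '[[[0,0,0.5],[0,0,0],1],[[0,0,1],[0,0,0],1],[[0,0,1],[0,0,0],1]]'; python3 -m crank '[[[0,0.5,0.3],[0,0,0],1],[[0,1,0.3],[0,0,0],1],[[0,1,0.3],[0,0,0],1]]';python3 -m crank '[[[0,0.5,0],[0,0,0],1],[[0,1,0],[0,0,0],1],[[0,1,0],[0,0,0],1]]';python3 -m crank '[[[0,0.5,0],[0,0,0],1],[[0,1,0],[0,0,0],1],[[0,1,0],[0,0,0],1],[[0,1,0],[0,0,0],1]]'
python3 - <<'E'
from h import *
np.set_printoptions(precision=1,suppress=True)
for c in ["wrist","scene","side"]:
    i=cams.camera_info(c);im=cams.camera(c);cv2.imwrite(f"pics/{c}3.png",im)
    for q in ["lock_pin","socket","pivot"]:
        r=cams.spot_point(c,q);print(c,q,[(x["uv"],round(x["score"],2),onz(i,x["uv"],dict(lock_pin=100,socket=40,pivot=72)[q])) for x in r])
s=sensors.read_state();print(s["t"],s["tool_pos"],s["joint_pos"])
E
```

```text
t: 5.38
tool_pos: [521.6, -269.3, 171.0]
ee_rot: [0.788, 0.615, 0.001, 0.003]
force: [-0.4, 0.5, -2.3]
grip_width: 0.205
gripper_force: 58.9
t: 5.75
tool_pos: [520.8, -269.0, 249.3]
ee_rot: [0.788, 0.615, 0.001, 0.002]
force: [-0.4, -0.1, -1.8]
grip_width: 0.204
gripper_force: 59.1
t: 6.12
tool_pos: [519.7, -185.5, 270.3]
ee_rot: [0.787, 0.617, -0.0, -0.001]
force: [-0.2, -1.2, -1.7]
grip_width: 0.204
gripper_force: 58.8
t: 6.5
tool_pos: [519.6, -106.2, 270.2]
ee_rot: [0.787, 0.617, -0.0, -0.001]
force: [-0.1, -0.3, -0.7]
grip_width: 0.205
gripper_force: 58.9
t: 7.0
tool_pos: [519.7, -30.0, 270.5]
ee_rot: [0.789, 0.615, -0.001, -0.0]
force: [-0.1, -0.6, -2.0]
grip_width: 0.203
gripper_force: 58.9
wrist lock_pin [([258.2, 199.8], 0.67, array([516.6, -60.8, 100. ]))]
wrist socket [([176.1, 32.9], 0.61, array([467.1, 151.4,  40. ]))]
wrist pivot [([208.5, 105.5], 0.63, array([485.8,  58.7,  72. ]))]
scene lock_pin [([296.0, 150.3], 0.95, array([445.3,  65. , 100. ])), ([173.7, 239.6], 0.62, array([ 485.9, -295.5,  100. ]))]
scene socket [([320.9, 158.4], 0.71, array([458.6, 146.8,  40. ]))]
scene pivot [([310.4, 172.9], 0.94, array([502.4,  57.8,  72. ]))]
side lock_pin [([317.0, 195.8], 0.9, array([ 356.5, -161.7,  100. ])), ([228.1, 171.1], 0.88, array([ 581.9, -127.8,  100. ]))]
side socket [([202.5, 281.7], 0.57, array([465.1, 143.9,  40. ]))]
side pivot [([211.7, 243.6], 0.69, array([492.6,  69.4,  72. ]))]
7.6 [519.8 -28.6 271.3] [ 0.4  0.2 -0.5  1.8  0.1  1.1 -0.4]
```

View pics/wrist3.png

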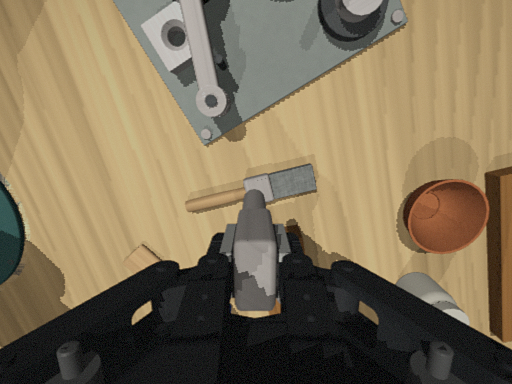

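The wrist view shows the pin held straight, with its foot end near (255,195). The drive has its lock hole at (175,37) and pivot at (211,100), and the arm runs up and to the left from there.

```bash
python3 -m crank '[[[0.3,0.4,0],[0,0,0],1],[[0.5,1,0],[0,0,0],1],[[0.5,1,0],[0,0,0],1],[[0.5,1,0],[0,0,0],1]]'
python3 - <<'E'
from h import *
np.set_printoptions(precision=1,suppress=True)
for c in ["wrist"]:
  for k in range(2):
    i=cams.camera_info(c);im=cams.camera(c);cv2.imwrite(f"pics/{c}4.png",im)
    for q in ["lock_pin","socket","pivot"]:
        r=cams.spot_point(c,q);print(c,q,[(x["uv"],round(x["score"],2),onz(i,x["uv"],dict(lock_pin=100,socket=40,pivot=72)[q])) for x in r])
s=sensors.read_state();T=s["tool_pos"];print(s["t"],T,s["ee_rot"]);
print("foot",proj(i,T-[0,0,78]),"foot front edge",proj(i,T-[0,-9,78]))
print(i)
E
```

```text
t: 8.1
tool_pos: [559.7, 51.3, 271.1]
ee_rot: [0.788, 0.616, -0.0, -0.0]
force: [0.1, -0.3, -1.4]
grip_width: 0.203
gripper_force: 58.9
wrist lock_pin [([254.2, 198.8], 0.85, array([552.4,  22.7, 100. ]))]
wrist socket [([163.7, 107.7], 0.8, array([463.6, 153.8,  40. ]))]
wrist pivot [([195.6, 177.0], 0.89, array([485. ,  60.6,  72. ]))]
wrist lock_pin [([254.8, 197.1], 0.56, array([553.7,  23.8, 100. ]))]
wrist socket [([164.5, 107.5], 0.68, array([465. , 153.1,  40. ]))]
wrist pivot [([197.2, 176.8], 0.8, array([487.1,  59.7,  72. ]))]
8.5 [559.7  51.1 271.3] [ 0.8  0.6 -0.   0. ]
foot [np.float64(253.84124999879188), np.float64(197.0251347745597)] foot front edge [np.float64(251.18008565976723), np.float64(186.93071662155612)]
{'fx': 274.355789632471, 'fy': 274.355789632471, 'cx': 254.7290171114431, 'cy': 191.4029844564714, 'R': array([[ 1. , -0.2, -0. ],
       [-0.2, -0.9,  0.3],
       [-0.1, -0.3, -1. ]]), 't': array([-531. ,  132.6,  465.9])}
```

View pics/wrist4.png

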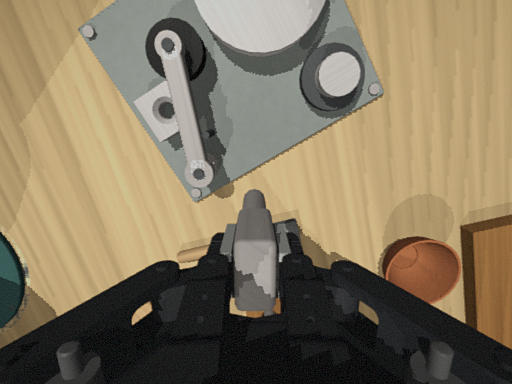

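In this view the hole mouth is at (166,110), the pivot boss at (199,174), the idler axle at (168,43) and the pin foot tip at (254,190). I fit the drive pose from these.

Run:
```python
from h import *
np.set_printoptions(precision=1,suppress=True)
i=winfo();f=lambda u,z:onz(i,u,z)
S=f((166,110),40);P=f((199,174),72);A=f((168,43),75);c=[f(u,10) for u in [(89,32),(376,89),(196,193)]]
print("S",S,"P",P,"A",A,"|SP|",np.linalg.norm((S-P)[:2]),"|PA|",np.linalg.norm((A-P)[:2]))
ang=lambda v:np.degrees(np.arctan2(v[1],v[0]))
print("y dir",ang(S-P),"arm",ang(A-P),"edge x",ang(c[1]-c[2]),"edge y",ang(c[0]-c[2]),np.linalg.norm(c[1]-c[2]),np.linalg.norm(c[0]-c[2]))
cr=cams.camera_info("scene"),cams.camera_info("side")
print(tri([ray(i,(166,110)),ray(cr[0],(320.5,159)),ray(cr[1],(202,284))]),tri([ray(i,(199,174)),ray(cr[0],(309,171.5)),ray(cr[1],(211.5,242))]))
im=cv2.imread("pics/wrist4.png");cv2.imwrite("pics/w4c.png",cv2.resize(im[20:220,80:280],None,fx=3,fy=3,interpolation=cv2.INTER_CUBIC))
```

```text
S [465.8 150.2  40. ] P [490.4  63.1  72. ] A [501.7 214.3  75. ] |SP| 90.53531160276196 |PA| 151.59613976726848
y dir 105.80426638114264 arm 85.730377618325 edge x 16.049281898979192 edge y 106.13837812300581 297.6923445550672 254.61260695977086
[462.3 148.2  38.3] [493.7  63.3  69.9]
```

View pics/w4c.png

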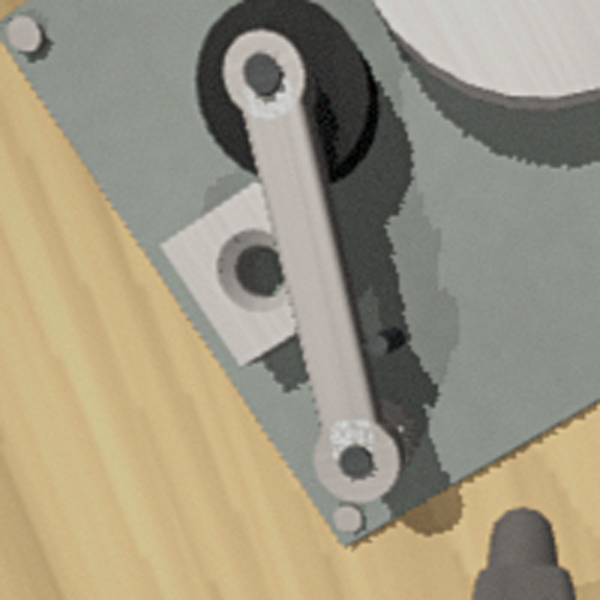

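```bash
python3 -m crank '[[[-0.1,0.5,0],[0,0,0],1],[[-0.1,0.76,0],[0,0,0],1]]'; python3 -m crank '[[[-0.12,0.5,0],[0,0,0],1],[[-0.12,0.78,0],[0,0,0],1],[[-0.12,0.78,-0.5],[0,0,0],1],[[-0.12,0.78,-1],[0,0,0],1]]';python3 -m crank '[[[0,0,-0.4],[0,0,0],1],[[0,0,-0.83],[0,0,0],1],[[0,0,-0.83],[0,0,0],1],[[0,0,-0.83],[0,0,0],1]]'
python3 - <<'E'
from h import *
np.set_printoptions(precision=1,suppress=True)
s=sensors.read_state();T=s["tool_pos"];print(s["t"],T)
for c in ["scene","side"]:
    im=cams.camera(c);cv2.imwrite(f"pics/{c}5.png",im)
    i=cams.camera_info(c);print(c,"foot",proj(i,T-[0,0,78]),"sock",proj(i,(465.5,150,40)),"piv",proj(i,(490.4,63.1,72)))
a=cv2.imread("pics/scene5.png")[80:280,230:430];b=cv2.imread("pics/side5.png")[180:380,100:300]
cv2.imwrite("pics/c5.png",cv2.resize(np.hstack([a,b]),None,fx=2,fy=2,interpolation=cv2.INTER_CUBIC))
E
```

```text
t: 8.75
tool_pos: [551.3, 113.9, 271.5]
ee_rot: [0.788, 0.616, 0.0, -0.0]
force: [0.3, -0.8, -1.7]
grip_width: 0.202
gripper_force: 58.9
t: 9.25
tool_pos: [542.3, 174.7, 190.5]
ee_rot: [0.788, 0.615, 0.0, 0.0]
force: [0.7, 0.1, -2.1]
grip_width: 0.201
gripper_force: 59.0
t: 9.75
tool_pos: [542.8, 174.9, 126.2]
ee_rot: [0.788, 0.615, 0.001, 0.0]
force: [0.1, -0.2, -0.8]
grip_width: 0.205
gripper_force: 58.8
9.75 [542.8 174.9 126.2]
scene foot [np.float64(354.83900461605793), np.float64(167.7546494694567)] sock [np.float64(323.79393494798023), np.float64(159.1871951469211)] piv [np.float64(308.23970100333975), np.float64(169.31725444450788)]
side foot [np.float64(163.32098748751622), np.float64(273.6216435671322)] sock [np.float64(200.58572353921974), np.float64(283.6157914058132)] piv [np.float64(214.22604611003044), np.float64(242.15708269341795)]
```

View pics/c5.png

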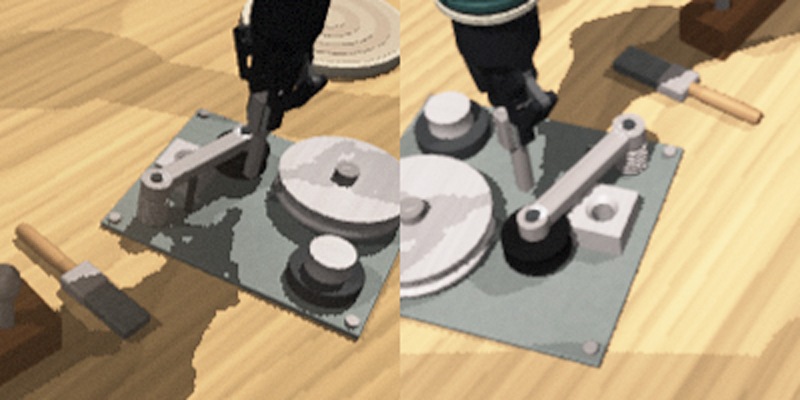

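The pin foot is at side pixel (163,274) and scene pixel (357,168), matching the prediction, on the open +x side of the arm. The hole is at side pixel (201,284). Next I push toward -x, lowering 2 mm.

```bash
python3 -m crank '[[[-0.1,-0.03,-0.03],[0,0,0],1],[[-0.2,-0.06,-0.03],[0,0,0],1],[[-0.3,-0.09,-0.03],[0,0,0],1],[[-0.4,-0.12,-0.03],[0,0,0],1],[[-0.5,-0.15,-0.03],[0,0,0],1],[[-0.6,-0.18,-0.03],[0,0,0],1],[[-0.7,-0.21,-0.03],[0,0,0],1],[[-0.8,-0.24,-0.03],[0,0,0],1],[[-0.9,-0.27,-0.03],[0,0,0],1],[[-0.97,-0.3,-0.03],[0,0,0],1],[[-0.97,-0.3,-0.03],[0,0,0],1],[[-0.97,-0.3,-0.03],[0,0,0],1]]'
python3 - <<'E'
from h import *
np.set_printoptions(precision=1,suppress=True)
s=sensors.read_state();T=s["tool_pos"];print(s["t"],T,s["ft_torque"])
for c in ["scene","side","wrist"]:
    im=cams.camera(c);cv2.imwrite(f"pics/{c}6.png",im)
    i=cams.camera_info(c);print(c,"foot",proj(i,T-[0,0,78]),"sock",proj(i,(465.5,150,40)))
a=cv2.imread("pics/scene6.png")[100:250,250:400];b=cv2.imread("pics/side6.png")[210:360,130:280]
cv2.imwrite("pics/c6.png",cv2.resize(np.hstack([a,b]),None,fx=2.6,fy=2.6,interpolation=cv2.INTER_CUBIC))
E
```

```text
t: 11.35
tool_pos: [464.8, 150.6, 122.5]
ee_rot: [0.788, 0.615, 0.0, 0.0]
force: [1.2, 0.8, -1.9]
grip_width: 0.2
gripper_force: 59.0
11.35 [464.8 150.6 122.5] [ 0.3 -0.5 -0. ]
scene foot [np.float64(323.96676782369445), np.float64(157.5751868862248)] sock [np.float64(323.79393494798023), np.float64(159.1871951469211)]
side foot [np.float64(200.54267439243802), np.float64(282.6067184960684)] sock [np.float64(200.58572353921974), np.float64(283.6157914058132)]
wrist foot [np.float64(253.98403795915254), np.float64(197.7383748532904)] sock [np.float64(254.97778778143459), np.float64(196.6861334193381)]
```

View pics/c6.png

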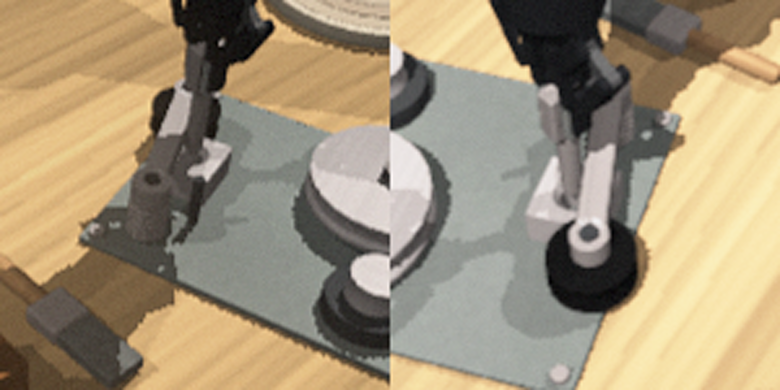

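The arm is swung back, with the idler now at crop (590,240), and the pin stands over the block at crop (570,200). I lower it in steps and watch the force.

```bash
python3 -m crank '[[[0,0,-0.05],[0,0,0],1],[[0,0,-0.1],[0,0,0],1],[[0,0,-0.15],[0,0,0],1],[[0,0,-0.15],[0,0,0],1]]'; python3 -c "
from h import *
s=sensors.read_state();print(s['force'],s['ft_torque'])"
```

```text
t: 12.0
tool_pos: [464.3, 150.6, 110.0]
ee_rot: [0.788, 0.615, -0.0, -0.0]
force: [1.4, 0.6, -2.5]
grip_width: 0.208
gripper_force: 59.0
[ 1.38321211  0.59025086 -2.45462679] [ 0.27297411 -0.42315811 -0.03668282]
```

```bash
python3 -m crank '[[[0,0,-0.05],[0,0,0],1],[[0,0,-0.1],[0,0,0],1],[[0,0,-0.15],[0,0,0],1],[[0,0,-0.15],[0,0,0],1]]'; python3 -m crank '[[[0,0,-0.05],[0,0,0],1],[[0,0,-0.1],[0,0,0],1],[[0,0,-0.13],[0,0,0],1],[[0,0,-0.13],[0,0,0],1]]'; python3 -c "
from h import *
s=sensors.read_state();print(s['force'],s['ft_torque'])"
```

```text
t: 12.5
tool_pos: [464.3, 150.6, 98.1]
ee_rot: [0.788, 0.615, -0.0, -0.0]
force: [2.1, 1.1, -2.9]
grip_width: 0.199
gripper_force: 59.0
t: 13.0
tool_pos: [464.4, 150.6, 87.8]
ee_rot: [0.788, 0.615, -0.0, -0.0]
force: [1.4, -0.1, -3.1]
grip_width: 0.203
gripper_force: 59.0
[ 1.43484978 -0.06934755 -3.10783712] [ 0.20023636 -0.38635804  0.00628347]
```

```bash
python3 -m crank '[[[0,0,-0.02],[0,0,0],1],[[0,0,-0.025],[0,0,0],1],[[0,0,-0.025],[0,0,0],1]]'; python3 -m crank '[[[0,0,0],[0,0,0],0.7],[[0,0,0],[0,0,0],0.4],[[0,0,0],[0,0,0],0],[[0,0,0],[0,0,0],0],[[0,0,0],[0,0,0],0],[[0,0,0],[0,0,0],0]]'; python3 -m crank '[[[0,0,0.2],[0,0,0],0],[[0,0,0.6],[0,0,0],0],[[0,0,1],[0,0,0],0],[[0,0,1],[0,0,0],0]]'; python3 -m crank '[[[0,-0.5,0.5],[0,0,0],0],[[0,-1,1],[0,0,0],0],[[0,-1,1],[0,0,0],0],[[0,-1,1],[0,0,0],0]]'
python3 - <<'E'
from h import *
np.set_printoptions(precision=1,suppress=True)
for c in ["scene","side","wrist"]:
    cv2.imwrite(f"pics/{c}7.png",cams.camera(c))
a=cv2.imread("pics/wrist7.png")[0:200,150:350];b=cv2.imread("pics/side7.png")[180:380,100:300]
cv2.imwrite("pics/c7.png",cv2.resize(np.hstack([a,b]),None,fx=2,fy=2,interpolation=cv2.INTER_CUBIC))
E
```

```text
t: 13.38
tool_pos: [464.6, 150.6, 86.1]
ee_rot: [0.788, 0.615, -0.0, -0.0]
force: [1.7, 0.9, -1.6]
grip_width: 0.204
gripper_force: 58.9
t: 14.12
tool_pos: [464.6, 150.7, 86.1]
ee_rot: [0.788, 0.615, -0.0, -0.0]
force: [0.8, -0.4, 0.8]
grip_width: 0.998
gripper_force: 0.0
t: 14.62
tool_pos: [465.7, 151.1, 169.0]
ee_rot: [0.788, 0.615, 0.002, 0.001]
force: [1.1, 0.3, -0.8]
grip_width: 1.002
gripper_force: 0.0
t: 15.12
tool_pos: [464.2, 70.9, 245.7]
ee_rot: [0.788, 0.615, -0.0, -0.0]
force: [-0.2, -0.3, -1.1]
grip_width: 1.001
gripper_force: 0.0
```

View pics/c7.png

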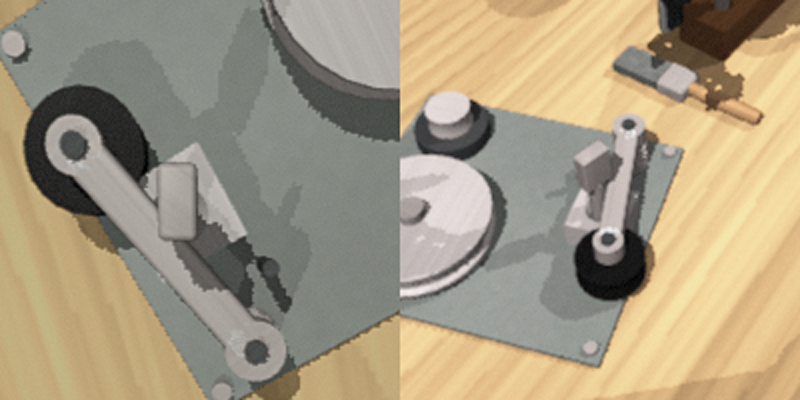

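The pin's head stands upright over the hole at crop (178,200), and the tensioner arm rests back against its shank. The gripper is well clear, so I hand in.

```bash
python3 -c "
from h import *
print(ticket.close_job())"
```

```text
the job is handed in; nothing more can be done
None
```

The steel locking pin is in the lock hole, upright and seated to within about 1 mm of full depth by the tool's height, and the tensioner arm is resting back against it; I handed the job in at about 15 s, with no verdict returned.

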